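# Find the loose case bolt and hold its cap open

### The arm

A 6-joint arm with a two-finger parallel gripper is mounted at the origin on the work surface. World frame = base frame: x ahead of the robot, y to its left, z up, the work surface at z = 0. Lengths are in m, angles in rad, forces in N, time in s.
With the tool pointing down it reaches from about 0.375 to 0.975 m from the base axis. Payload 3.8 kg.
Tool frame: the origin (TCP) lies midway between the tips of the shut fingers; the grasp point (between the pads) lies 19 mm behind it (bot.pinch_z is the distance from the TCP to the grasp point, in m); z points along the fingers, y is the direction in which the jaws open and shut (so a half turn about z gives the same grasp; the last joint's range is limited). The gripper opens to 88 mm and grips with 3 to 60 N. Pads are 18 mm wide; open, the fingers measure 123 mm over their backs; the gripper's body (75 mm by 187 mm) begins 45 mm behind the grasp point.
Start: joints at [-1.346, 0.264, 1.604, -0, 1.274, -0.037], TCP at [0.175, -0.652, 0.239] pointing down, gripper open.
Joint ranges: [-2.63, 2.63], [-0.94, 2.18], [0.31, 2.57], [-1.31, 4.45], [0, 2.66], [-2.55, 2.55]. Speed limits (rad/s): [2.57, 2.57, 3.14, 3.14, 3.14, 3.14].

### API

Orientations are given as a unit quaternion [x, y, z, w].
In Python, from rig import bot gives the robot as it stands. The module is installed in compiled form; this text tells all that it offers.
- The arm moves only by the tool servo_tool, never from a script. Its argument "increments" is a list that holds one entry, the list of rows, each a list of 6 numbers: the shift along the world's x, y, z in mm, then the turn, a rotation vector about the world's x, y, z in rad. A call has exactly 8 rows; each row shifts and turns the pose as measured when the row begins; what a row does not reach is not made up. A row lasts 1/12 s, in which the tool goes at most 41.7 mm and 7.16 degrees, less where a joint would pass 70% of its speed; a pose out of reach is approached as far as the arm can. A call is refused whole if a number of a shift passes 41.7 or a number of a turn 0.125, either way. A call with a gripper value outside its range is refused whole. "claw" is the closure, from 0 (fully open) to 1 (shut), set as the call begins (left out, the last holds). The fingers move at their own pace and stop on an object; "grip_force" is the grip in N (left out, the last holds). Time passes only in rows, so rows that do not move let the fingers close, or fill a call up. It gives the time, the measured TCP pose, the force and the opening at its end, in the units of the state.
- bot.get_obs(): the state, without advancing time (a new reading comes with each control period).
- bot.capture(name): name is "scene" or "top" or "wrist"; returns the picture (384x512x3 uint8, red, green, blue); there is no depth.
- bot.camera_model(name): a dict with "fx", "fy", "cx", "cy" (pixels), "R" (3x3) and "t" (3): a world point X has camera coordinates R X + t. Camera axes: x right, y down, z forward; pixel columns grow to the right and rows downward; lengths in m; the calibration is good to about 2 mm. The wrist camera is an equidistant fisheye: a pixel r from the principal point sees the ray r / f radians off the axis. A picture is of the moment at which its call begins: read the wrist's pose just before it. camera_model takes no time and is no camera call; for the wrist camera it gives the pose at the moment of the call.
- bot.finish_job(): hands the job in, once; it reports no verdict.
The state is a dict: "time": time; "q": joint angles; "joint_velocities": joint speeds; "joint_efforts": joint torques, N m; "ee_pos": TCP position; "orientation": TCP orientation; "ft_force": force on the tool from outside, world axes, zero at the start; "moment": the same for the moment, N m; "grip_width": finger opening in m.
Only numpy, scipy, OpenCV 4.12 (cv2) and the standard library are available. Lean on these libraries where they do the work, as an engineer would, in place of code of your own. Each camera call takes 0.05 s, during which the arm holds its last target.

### The job

One of the three capped bolts on top of the radio chassis is loose. Tap the bolt heads to find it (the loose one drops a few millimetres and stays down), and only then lift that bolt's cap by its upright tab, to about 45 degrees; finish while still holding the tab so that the cap stays open. Keep the other two caps shut and do not disturb the screwdriver, hand-held radio or parts tray.

Things in the scene. Friction and masses are not known exactly. Their poses are not given: they have to be found in the camera images.
- chassis: Grey steel radio chassis fixed to the bench, 200 mm deep (its x) by 360 mm wide (its y) by 90 mm high. Origin at the centre of its underside on the bench; x points to its back, with the cooling fins, y to its left, z up. It carries three identical stations in a row on its flat top, numbered 1 to 3 at y = +100, 0 and -100 mm. Each station is a steel hex bolt inside a flat hinged cap. Beneath the top the bolts cannot be seen.
- head_1 (a point): Centre of the top face of the left (y +100 mm) bolt's hex head: 19 mm wide, 14 mm above the chassis top (104 mm above the bench) and 9 mm above the cap around it; lies at x = +3 mm of the chassis. The cap has a 34 by 28 mm window (x by y) round the head. Nearest obstacle to a finger pushing down on it: the tab, whose near face is 32 mm away towards the chassis front (-x) and whose upper end is 27 mm higher than the head when the cap is shut.
- bolt_1 (a joint): How far the left (y +100 mm) bolt has sunk, m: 0 at the start for all; a tight bolt gives well under 1 mm; the loose one, pushed with more than about 3 N, slides straight down 6 mm to a stop and stays there (its head is then still 3 mm above the cap). All look alike before that.
- cap_1 (a joint): Opening angle of the left (y +100 mm) cap, rad: 0 lying flat on the chassis, up to 1.2; about 0.79 is 45 degrees. A light spring (about 1 N at the tab) shuts it whenever it is let go. The cap is a 5 mm thick aluminium frame, 54 mm (x) by 40 mm (y), with a 14 mm wide tongue reaching 22 mm further to the chassis front. Its hinge axis runs along the chassis y, on the chassis top at x = +30 mm of the chassis; opening swings the front of the cap up and back.
- tab_1 (a point): Upright lifting tab on the front tongue of the left (y +100 mm) cap, an aluminium block 16 mm (x) by 14 mm (y) by 36 mm high with free space on both y sides. The point is its grip centre, 13 mm below its upper end, 118 mm above the bench and at x = -37 mm of the chassis when shut, that is 67 mm in front of and 28 mm above the hinge axis; axes as the chassis when shut, turning with the cap. Pinched across its y faces, it can turn between the fingers as the cap swings.
- head_2 (a point): Centre of the top face of the middle bolt's hex head: 19 mm wide, 14 mm above the chassis top (104 mm above the bench) and 9 mm above the cap around it; lies at x = +3 mm of the chassis. The cap has a 34 by 28 mm window (x by y) round the head. Nearest obstacle to a finger pushing down on it: the tab, whose near face is 32 mm away towards the chassis front (-x) and whose upper end is 27 mm higher than the head when the cap is shut.
- bolt_2 (a joint): How far the middle bolt has sunk, m: 0 at the start for all; a tight bolt gives well under 1 mm; the loose one, pushed with more than about 3 N, slides straight down 6 mm to a stop and stays there (its head is then still 3 mm above the cap). All look alike before that.
- cap_2 (a joint): Opening angle of the middle cap, rad: 0 lying flat on the chassis, up to 1.2; about 0.79 is 45 degrees. A light spring (about 1 N at the tab) shuts it whenever it is let go. The cap is a 5 mm thick aluminium frame, 54 mm (x) by 40 mm (y), with a 14 mm wide tongue reaching 22 mm further to the chassis front. Its hinge axis runs along the chassis y, on the chassis top at x = +30 mm of the chassis; opening swings the front of the cap up and back.
- tab_2 (a point): Upright lifting tab on the front tongue of the middle cap, an aluminium block 16 mm (x) by 14 mm (y) by 36 mm high with free space on both y sides. The point is its grip centre, 13 mm below its upper end, 118 mm above the bench and at x = -37 mm of the chassis when shut, that is 67 mm in front of and 28 mm above the hinge axis; axes as the chassis when shut, turning with the cap. Pinched across its y faces, it can turn between the fingers as the cap swings.
- head_3 (a point): Centre of the top face of the right (y -100 mm) bolt's hex head: 19 mm wide, 14 mm above the chassis top (104 mm above the bench) and 9 mm above the cap around it; lies at x = +3 mm of the chassis. The cap has a 34 by 28 mm window (x by y) round the head. Nearest obstacle to a finger pushing down on it: the tab, whose near face is 32 mm away towards the chassis front (-x) and whose upper end is 27 mm higher than the head when the cap is shut.
- bolt_3 (a joint): How far the right (y -100 mm) bolt has sunk, m: 0 at the start for all; a tight bolt gives well under 1 mm; the loose one, pushed with more than about 3 N, slides straight down 6 mm to a stop and stays there (its head is then still 3 mm above the cap). All look alike before that.
- cap_3 (a joint): Opening angle of the right (y -100 mm) cap, rad: 0 lying flat on the chassis, up to 1.2; about 0.79 is 45 degrees. A light spring (about 1 N at the tab) shuts it whenever it is let go. The cap is a 5 mm thick aluminium frame, 54 mm (x) by 40 mm (y), with a 14 mm wide tongue reaching 22 mm further to the chassis front. Its hinge axis runs along the chassis y, on the chassis top at x = +30 mm of the chassis; opening swings the front of the cap up and back.
- tab_3 (a point): Upright lifting tab on the front tongue of the right (y -100 mm) cap, an aluminium block 16 mm (x) by 14 mm (y) by 36 mm high with free space on both y sides. The point is its grip centre, 13 mm below its upper end, 118 mm above the bench and at x = -37 mm of the chassis when shut, that is 67 mm in front of and 28 mm above the hinge axis; axes as the chassis when shut, turning with the cap. Pinched across its y faces, it can turn between the fingers as the cap swings.
- screwdriver: Screwdriver with a red handle lying on the bench to the right of the chassis, 190 mm long. Bystander. Origin under its middle.
- handset: Black hand-held radio lying on its back, 105 by 58 by 34 mm plus a 110 mm aerial along its x. Bystander. Origin at the centre of the case's underside.
- parts_tray: Grey open parts tray, 120 by 170 by 35 mm. Bystander. Origin at the centre of its underside.

How it is judged:
By the outcome, as a careful person would: the job done as asked, in the order asked, and still so for the second after the job is handed in, while the arm keeps its last pose, push and grip.
It also fails if it takes over 45 s, if anything falls off the work surface, if the arm or the gripper's body presses on something with over 40 N, if the wrist force passes 120 N, or if a joint passes its speed limit or range.

## Working session

There is one attempt and no reset: what is moved stays moved. The work goes in short steps, Python scripts to look and compute and a tool call to move; the robot and the scene stay as the last step left them, time stands still between calls to the robot, and variables do not carry over. Pictures are saved under pics/ and viewed, and the job is handed in when it is done.

Besides the shell and the picture viewer there is one more tool, called after "Request:" by a JSON object that holds its "name" and its "arguments". servo_tool: Moves the arm, as the interface text tells. Its arguments: {"type":"object","properties":{"increments":{"type":"array","items":{"type":"array","items":{"type":"array","items":{"type":"number"}}}},"claw":{"type":"number"},"grip_force":{"type":"number"}},"required":["increments"]}

```bash
mkdir -p pics; python3 - <<'E'
from rig import bot
import cv2
o=bot.get_obs(); print(o, bot.pinch_z)
for n in ["scene","top","wrist"]:
    m=bot.camera_model(n); print(n,m)
    cv2.imwrite(f"pics/{n}0.png",bot.capture(n)[:,:,::-1])
E
```

```text
{'time': 0.0, 'q': array([-1.34589784e+00,  2.64723963e-01,  1.60535541e+00, -3.17007700e-05,
        1.27366387e+00, -3.68938261e-02]), 'joint_velocities': array([-1.28878627e-03, -9.93720334e-05, -7.59597050e-04, -1.17566976e-03,
        8.81370492e-04, -1.46773991e-04]), 'joint_efforts': array([-5.52432289e-05, -5.02116466e+01, -3.56874704e+01,  7.28371250e-02,
        2.94736319e-02, -1.59346037e-04]), 'ee_pos': array([ 0.17453596, -0.65132766,  0.23741769]), 'orientation': array([ 9.91444142e-01,  1.30527228e-01, -1.16015207e-04, -1.06912376e-03]), 'ft_force': array([0.54226631, 0.06681169, 0.02647822]), 'moment': array([-0.00754116,  0.00361773, -0.07027822]), 'grip_width': 0.08824985206768846} 0.0187
scene {'fx': 391.7872292213004, 'fy': 391.7872292213004, 'cx': 259.6644498795555, 'cy': 197.36386877574694, 'R': array([[ 0.64684979,  0.76257027,  0.00848134],
       [ 0.65848621, -0.55288157, -0.51060541],
       [-0.38468333,  0.33586984, -0.85977333]]), 't': array([-0.37449422, -0.34204708,  1.66711213])}
top {'fx': 429.0556685964809, 'fy': 429.0556685964809, 'cx': 253.67948834989576, 'cy': 187.10852736160552, 'R': array([[ 0.00282739, -0.9999302 ,  0.01147148],
       [-0.99679222, -0.00373568, -0.07994571],
       [ 0.07998299, -0.01120865, -0.99673321]]), 't': array([-0.01496389,  0.58012243,  1.69750475])}
wrist {'fx': 297.3186396354542, 'fy': 297.3186396354542, 'cx': 252.13534244543442, 'cy': 192.96814973246546, 'R': array([[ 0.25901795, -0.96587084, -0.00179394],
       [-0.93253455, -0.25056105,  0.25999706],
       [-0.25157307, -0.06567099, -0.96560774]]), 't': array([-0.67400123, -0.03579019,  0.38852127])}
```

View pics/scene0.png

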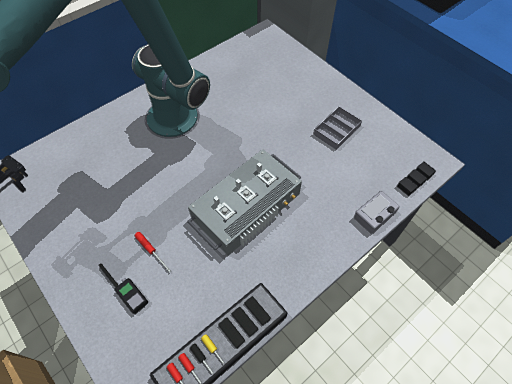

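View pics/top0.png

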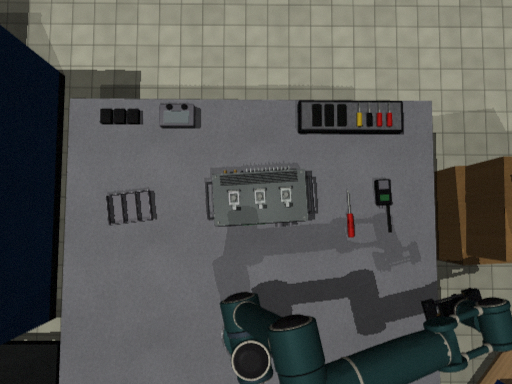

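View pics/wrist0.png

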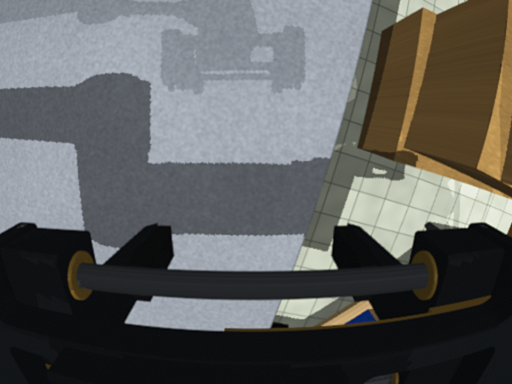

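The chassis is near top (260,195) and scene (245,200), with three caps on it. I'll zoom in on both.

```bash
python3 - <<'E'
import cv2
a=cv2.imread("pics/top0.png")[155:235,200:325]
cv2.imwrite("pics/topz.png",cv2.resize(a,None,fx=6,fy=6,interpolation=cv2.INTER_CUBIC))
a=cv2.imread("pics/scene0.png")[140:260,175:310]
cv2.imwrite("pics/scenez.png",cv2.resize(a,None,fx=5,fy=5,interpolation=cv2.INTER_CUBIC))
E
```

```text
(no output)
```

View pics/topz.png

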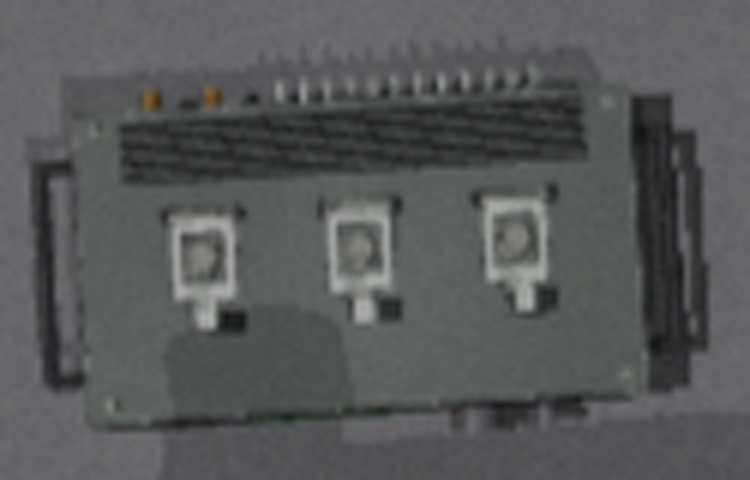

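View pics/scenez.png

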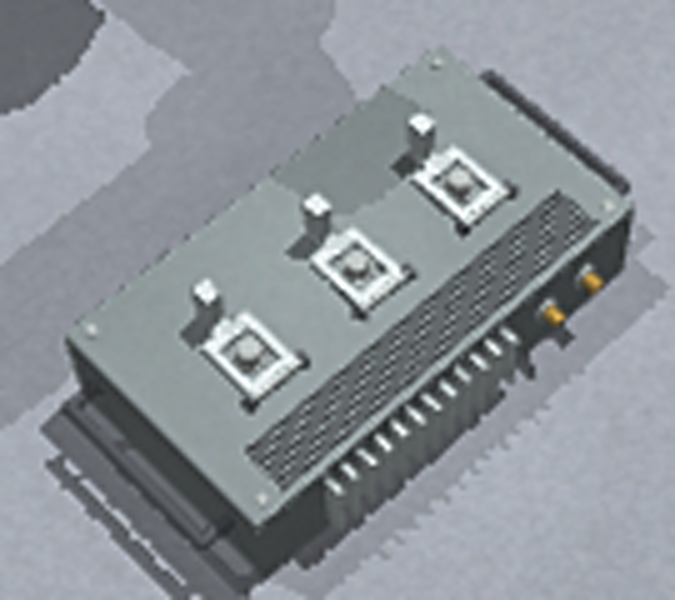

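Zoomed views: in the top view the heads lie at (204,258), (359,247) and (516,238). In the scene view they are at (461,180), (356,263) and (251,355), listed 1 to 3 in both.

```bash
cat > h.py <<'E'
import numpy as np
from scipy.optimize import least_squares
from rig import bot
def ray(m,p):
    d=np.array([(p[0]-m['cx'])/m['fx'],(p[1]-m['cy'])/m['fy'],1]); R=m['R']
    return -R.T@m['t'], R.T@d
def onplane(m,p,z):
    c,d=ray(m,p); return c+d*(z-c[2])/d[2]
def wray(m,p):
    u=np.array([p[0]-m['cx'],p[1]-m['cy']]); r=np.hypot(*u); th=r/m['fx']
    d=np.array([*(u/max(r,1e-9)*np.sin(th)),np.cos(th)]); R=np.array(m['R'])
    return -R.T@m['t'], R.T@d
E
python3 - <<'E'
from h import *
t=bot.camera_model("top"); s=bot.camera_model("scene")
z=lambda p,k,o:((p[0]+.5)/k-.5+o[0],(p[1]+.5)/k-.5+o[1])
T=[z(p,6,(200,155)) for p in [(204,258),(359,247),(516,238)]]
S=[z(p,5,(175,140)) for p in [(461,180),(356,263),(251,355)]]
Tc=[z(p,6,(200,155)) for p in [(77,118),(628,88),(645,393),(93,425)]]
Sc=[z(p,5,(175,140)) for p in [(632,203),(262,522),(67,340),(432,48)]]
for a,b in zip(T,S):
    print(onplane(t,a,.104).round(4),onplane(s,b,.104).round(4))
    c1,d1=ray(t,a);c2,d2=ray(s,b)
    A=np.stack([d1,-d2],1);k=np.linalg.lstsq(A,c2-c1,rcond=None)[0];print('  tri',(c1+k[0]*d1).round(4),(c2+k[1]*d2).round(4))
print("corners BL BR FR FL")
for a,b in zip(Tc,Sc): print(onplane(t,a,.09).round(4),onplane(s,b,.09).round(4))
ct=np.mean([onplane(t,a,.09) for a in Tc],0);print(ct)
# tab tops
for a,b in zip([(206,318),(364,308),(523,299)],[(421,125),(317,204),(206,292)]): print('tabtop',onplane(t,z(a,6,(200,155)),.131).round(4),onplane(s,z(b,5,(175,140)),.131).round(4))
E
```

```text
[0.5333 0.0644 0.104 ] [0.5384 0.0665 0.104 ]
  tri [0.5336 0.0645 0.0998] [0.5365 0.0683 0.1001]
[ 0.5407 -0.0341  0.104 ] [ 0.544  -0.0345  0.104 ]
  tri [ 0.5409 -0.0342  0.0997] [ 0.5419 -0.0329  0.0998]
[ 0.5468 -0.1341  0.104 ] [ 0.5548 -0.1346  0.104 ]
  tri [ 0.5474 -0.135   0.0937] [ 0.5498 -0.1316  0.0935]
corners BL BR FR FL
[0.624  0.1471 0.09  ] [0.6251 0.1537 0.09  ]
[ 0.6449 -0.208   0.09  ] [ 0.6506 -0.2008  0.09  ]
[ 0.4487 -0.2176  0.09  ] [ 0.4579 -0.2197  0.09  ]
[0.4273 0.1349 0.09  ] [0.4274 0.1342 0.09  ]
[ 0.53623553 -0.03589591  0.09      ]
tabtop [0.4944 0.0619 0.131 ] [0.4982 0.063  0.131 ]
tabtop [ 0.5009 -0.0367  0.131 ] [ 0.503  -0.0349  0.131 ]
tabtop [ 0.5069 -0.1361  0.131 ] [ 0.5102 -0.1359  0.131 ]
```

Request:
{"name": "servo_tool", "arguments": {"increments": [[[23,32,0,0,0,-0.012],[23,32,0,0,0,-0.012],[23,32,0,0,0,-0.012],[23,32,0,0,0,-0.012],[23,32,0,0,0,-0.012],[23,32,0,0,0,-0.012],[23,32,0,0,0,-0.012],[23,32,0,0,0,-0.012]]], "claw": 1, "grip_force": 20}}

```text
time: 0.82
ee_pos: [0.3571, -0.3895, 0.2327]
orientation: [0.997, 0.074, -0.002, -0.002]
ft_force: [1.5, -0.5, -0.1]
grip_width: 0.0367
```

Request:
{"name": "servo_tool", "arguments": {"increments": [[[26,33,1,0,0,-0.01],[26,33,1,0,0,-0.01],[26,33,1,0,0,-0.01],[26,33,1,0,0,-0.01],[26,33,1,0,0,-0.01],[26,33,1,0,0,-0.01],[26,33,1,0,0,-0.01],[10,20,1,0,0,-0.01]]]}}

```text
time: 1.48
ee_pos: [0.5456, -0.1339, 0.2393]
orientation: [0.999, 0.032, -0.002, -0.003]
ft_force: [0.0, -0.8, 0.2]
grip_width: 0.0007
```

```bash
python3 - <<'E'
from h import *
import cv2
o=bot.get_obs(); print(o['time'],o['ee_pos'],o['orientation'],o['ft_force'],o['grip_width'],o['q'],o['joint_velocities'])
m=bot.camera_model("wrist"); np.save("m1.npy",m)
cv2.imwrite("pics/w1.png",cv2.resize(bot.capture("wrist")[:,:,::-1],(768,576)))
E
```

```text
1.4833 [ 0.54563985 -0.13387264  0.2392646 ] [ 0.9994795   0.03207145 -0.00155492 -0.00311875] [ 0.01838479 -0.81605517  0.1786544 ] 0.0007010203698934982 [-0.28792847  0.05322648  1.84522951  0.00521166  1.24805491  1.21704845] [ 0.49003554  0.0837852  -0.10302649 -0.02899836  0.04261162  0.60160299]
```

View pics/w1.png

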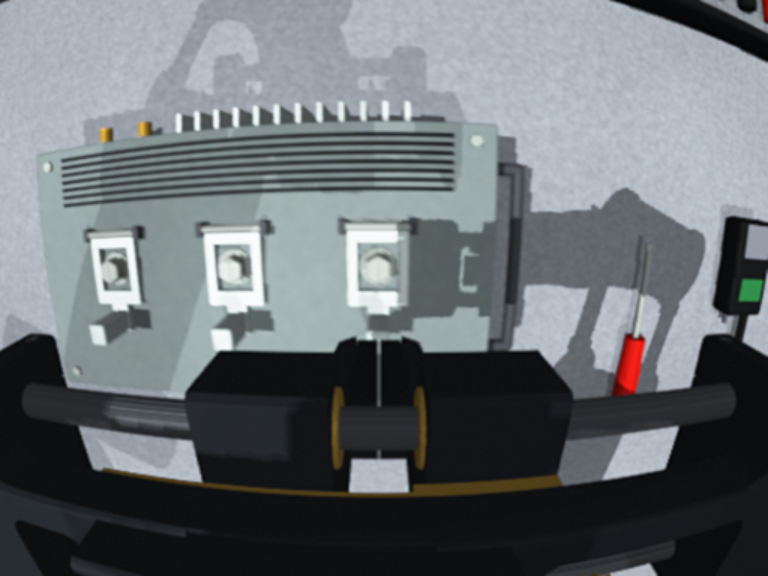

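Wrist view: heads at (114,267), (233,266) and (378,266), stations 1 to 3. The screwdriver and handset are to the right and well clear.

```bash
python3 - <<'E'
from h import *
m=np.load("m1.npy",allow_pickle=True).item()
P=[]
for p in [(114,267),(233,266),(378,266)]:
    c,d=wray(m,((p[0]+.5)/1.5-.5,(p[1]+.5)/1.5-.5)); P.append(c+d*(.104-c[2])/d[2])
    print(P[-1].round(4))
v=P[0]-P[2]; print('yaw',np.arctan2(-v[0],v[1]),np.hypot(v[0],v[1]))
o=bot.get_obs(); print(o['time'],o['ee_pos'],o['orientation'],o['ft_force'])
E
```

```text
[0.5405 0.0611 0.104 ]
[ 0.5461 -0.0356  0.104 ]
[ 0.5519 -0.1324  0.104 ]
yaw 0.05854693022769208 0.1938118166290509
1.5333 [ 0.54641145 -0.13117089  0.23939758] [ 0.99945598  0.03267586 -0.00118924 -0.00431539] [1.61990057 1.8397595  0.37216122]
```

Request:
{"name": "servo_tool", "arguments": {"increments": [[[4,-2,-30,0,0,0],[0,0,-35,0,0,0],[0,0,-30,0,0,0],[0,0,-18,0,0,0],[0,0,-4,0,0,0],[0,0,0,0,0,0],[0,0,0,0,0,0],[0,0,0,0,0,0]]]}}

```text
time: 2.2
ee_pos: [0.5524, -0.1297, 0.1208]
orientation: [0.999, 0.037, 0.001, -0.004]
ft_force: [-0.2, -0.4, 1.5]
grip_width: 0.0003
```

```bash
python3 - <<'E'
from h import *
import cv2
o=bot.get_obs(); print(o['time'],o['ee_pos'],o['orientation'],o['ft_force'],o['joint_velocities'])
m=bot.camera_model("wrist"); np.save("m2.npy",m)
cv2.imwrite("pics/w2.png",cv2.resize(bot.capture("wrist")[:,:,::-1],(768,576)))
E
```

```text
2.2 [ 0.55236911 -0.12969107  0.12079446] [ 9.99305279e-01  3.70936823e-02  8.08982218e-04 -3.51621328e-03] [-0.18162015 -0.36391403  1.46945424] [-0.00335991 -0.00966923 -0.01563381 -0.00118497  0.00764425  0.00052656]
```

View pics/w2.png

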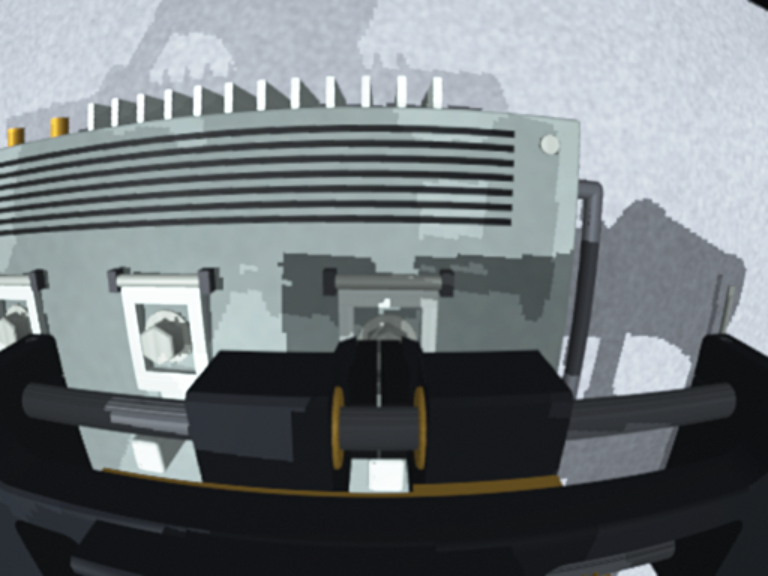

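The closed fingers are over head 3, whose far edge shows at (383,317). I'll check the offset.

```bash
python3 - <<'E'
from h import *
m=np.load("m2.npy",allow_pickle=True).item()
for p,z in [((383,317),.104),((383,340),.104),((380,343),.1208),((168,338),.104),((383,475),.131),((150,452),.131)]:
    c,d=wray(m,((p[0]+.5)/1.5-.5,(p[1]+.5)/1.5-.5)); print(p,(c+d*(z-c[2])/d[2]).round(4))
E
```

```text
(383, 317) [ 0.5644 -0.1305  0.104 ]
(383, 340) [ 0.555  -0.1312  0.104 ]
(380, 343) [ 0.5603 -0.1297  0.1208]
(168, 338) [ 0.5471 -0.0403  0.104 ]
(383, 475) [ 0.51   -0.1347  0.131 ]
(150, 452) [ 0.5061 -0.0388  0.131 ]
```

Request:
{"name": "servo_tool", "arguments": {"increments": [[[0,-2,-6,0,0,0],[0,0,-6,0,0,0],[0,0,-3,0,0,0],[0,0,-2,0,0,0],[0,0,-2,0,0,0],[0,0,-2,0,0,0],[0,0,-2,0,0,0],[0,0,-2,0,0,0]]]}}

```text
time: 2.92
ee_pos: [0.5568, -0.1339, 0.104]
orientation: [0.999, 0.037, 0.006, -0.002]
ft_force: [-7.8, 2.2, 14.8]
grip_width: 0.0007
```

Request:
{"name": "servo_tool", "arguments": {"increments": [[[-2,0,-2,0,0,0],[0,0,-2,0,0,0],[0,0,-2,0,0,0],[0,0,-2,0,0,0],[0,0,-2,0,0,0],[0,0,-2,0,0,0],[0,0,-2,0,0,0],[0,0,-2,0,0,0]]]}}

```text
time: 3.58
ee_pos: [0.5567, -0.1338, 0.1041]
orientation: [0.999, 0.037, 0.007, -0.001]
ft_force: [-5.4, 1.4, 12.4]
grip_width: -0.0
```

Bolt 3 held firm (z 0.104 under 12–15 N). I'm moving to head 2.

Request:
{"name": "servo_tool", "arguments": {"increments": [[[0,0,18,0,0.007,0],[-2,20,5,0,0.007,0],[-2,25,0,0,0,0],[-2,25,0,0,0,0],[-2,18,0,0,0,0],[-2,8,0,0,0,0],[0,0,0,0,0,0],[0,0,0,0,0,0]]]}}

```text
time: 4.25
ee_pos: [0.5471, -0.0355, 0.1296]
orientation: [0.999, 0.037, 0.001, -0.001]
ft_force: [-0.4, -0.4, -0.2]
grip_width: 0.0002
```

Request:
{"name": "servo_tool", "arguments": {"increments": [[[-1,0,-10,0,0,0],[-1,0,-8,0,0,0],[-1,0,-3,0,0,0],[-1,0,-2,0,0,0],[-1,0,-2,0,0,0],[-1,0,-2,0,0,0],[-1,0,-2,0,0,0],[-1,0,-2,0,0,0]]]}}

```text
time: 4.92
ee_pos: [0.5434, -0.0384, 0.104]
orientation: [0.999, 0.033, 0.005, -0.002]
ft_force: [-4.2, 2.6, 12.2]
grip_width: 0.0003
```

Request:
{"name": "servo_tool", "arguments": {"increments": [[[0,1,-2,0,0,0],[0,0,-2,0,0,0],[0,0,-2,0,0,0],[0,0,-2,0,0,0],[0,0,-2,0,0,0],[0,0,-2,0,0,0],[0,0,-2,0,0,0],[0,0,-2,0,0,0]]]}}

```text
time: 5.58
ee_pos: [0.5435, -0.0384, 0.104]
orientation: [1.0, 0.03, 0.004, -0.005]
ft_force: [-6.2, 1.9, 15.2]
grip_width: 0.0005
```

Bolt 2 is tight too. I'll check bolt 1 rather than infer that it's loose.

Request:
{"name": "servo_tool", "arguments": {"increments": [[[0,0,18,-0.004,0.005,0],[-1,20,5,-0.004,0.005,0],[-1,25,0,0,0,0.005],[-1,25,0,0,0,0.005],[-1,18,0,0,0,0],[-1,10,0,0,0,0],[0,2,0,0,0,0],[0,0,0,0,0,0]]]}}

```text
time: 6.25
ee_pos: [0.5382, 0.0605, 0.1276]
orientation: [1.0, 0.031, -0.001, -0.001]
ft_force: [-0.3, -0.1, -0.3]
grip_width: 0.0006
```

Request:
{"name": "servo_tool", "arguments": {"increments": [[[0,2,-10,0,0,0],[0,0,-8,0,0,0],[0,0,-3,0,0,0],[0,0,-2,0,0,0],[0,0,-2,0,0,0],[0,0,-2,0,0,0],[0,0,-2,0,0,0],[0,0,-2,0,0,0]]]}}

```text
time: 6.92
ee_pos: [0.5388, 0.0598, 0.0982]
orientation: [1.0, 0.029, -0.002, -0.001]
ft_force: [-6.6, 0.6, 15.8]
grip_width: 0.0007
```

Bolt 1 dropped 6 mm (z 0.0982 under load), so it is the loose one. I'll retract, open the gripper and move back over tab 1.

Request:
{"name": "servo_tool", "arguments": {"increments": [[[0,0,35,0,0,0],[0,0,40,0,0,0],[-10,0,5,0,0,0],[-15,0,0,0,0,0.004],[-12,0,0,0,0,0.004],[-4,0,0,0,0,0],[0,0,0,0,0,0],[0,0,0,0,0,0]]], "claw": 0}}

```text
time: 7.58
ee_pos: [0.4939, 0.057, 0.1797]
orientation: [0.999, 0.032, -0.004, 0.0]
ft_force: [-0.3, 0.1, -0.8]
grip_width: 0.0521
```

```bash
python3 - <<'E'
from h import *
import cv2
o=bot.get_obs(); print(o['time'],o['ee_pos'],o['orientation'],o['ft_force'],o['grip_width'],abs(o['joint_velocities']).max())
m=bot.camera_model("wrist"); np.save("m3.npy",m)
cv2.imwrite("pics/w3.png",cv2.resize(bot.capture("wrist")[:,:,::-1],(768,576)))
E
```

```text
7.5833 [0.49389228 0.0570084  0.17968342] [ 9.99478078e-01  3.21042724e-02 -3.58519332e-03  1.83300727e-04] [-0.25813019  0.08136446 -0.76696103] 0.05205319273458372 0.01782775943602019
```

View pics/w3.png

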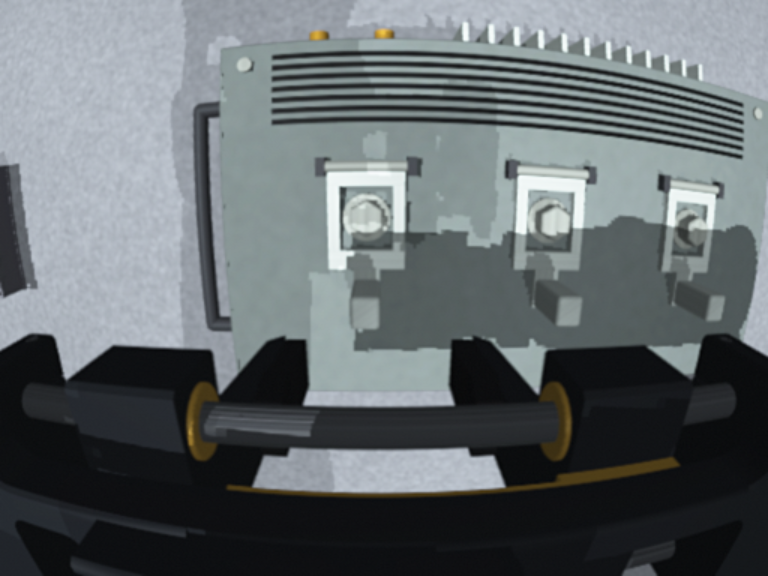

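Tab 1's top face is centred at about (365,313) and its head at (366,214). All the caps are flat.

```bash
python3 - <<'E'
from h import *
m=np.load("m3.npy",allow_pickle=True).item()
for n,p,z in [('tab1',(365,313),.131),('tab1L',(352,313),.131),('tab1R',(379,313),.131),('tab2',(567,311),.131),('head1',(366,214),.098),('head2',(551,221),.104),('hingeL',(322,167),.092),('hingeR',(415,166),.092)]:
    c,d=wray(m,((p[0]+.5)/1.5-.5,(p[1]+.5)/1.5-.5)); print(n,(c+d*(z-c[2])/d[2]).round(4))
E
```

```text
tab1 [0.4963 0.0633 0.131 ]
tab1L [0.4959 0.0692 0.131 ]
tab1R [0.4968 0.0569 0.131 ]
tab2 [ 0.503  -0.0346  0.131 ]
head1 [0.5382 0.0661 0.098 ]
head2 [ 0.5433 -0.0302  0.104 ]
hingeL [0.561  0.0906 0.092 ]
hingeR [0.5644 0.0425 0.092 ]
```

Request:
{"name": "servo_tool", "arguments": {"increments": [[[2,6,-15,0,-0.007,0],[0,0,-25,0,0,0.004],[0,0,-20,0,0,0],[0,0,-8,0,0,0],[0,0,0,0,0,0],[0,0,0,0,0,0],[0,0,0,0,0,0],[0,0,0,0,0,0]]], "claw": 0}}

```text
time: 8.3
ee_pos: [0.4983, 0.0629, 0.1082]
orientation: [0.999, 0.034, -0.0, 0.001]
ft_force: [-0.0, 0.1, 0.5]
grip_width: 0.088
```

```bash
python3 - <<'E'
from h import *
import cv2
o=bot.get_obs(); print(o['time'],o['ee_pos'],o['orientation'],o['ft_force'],o['grip_width'],abs(o['joint_velocities']).max())
m=bot.camera_model("wrist"); np.save("m4.npy",m)
cv2.imwrite("pics/w4.png",cv2.resize(bot.capture("wrist")[:,:,::-1],(768,576)))
E
```

```text
8.3 [0.49830654 0.06291653 0.10820732] [ 9.99426421e-01  3.38576743e-02 -4.68219771e-04  5.17352416e-04] [-3.07052085e-04  1.00759343e-01  4.62140281e-01] 0.08801668221869809 0.014570659509283542
```

View pics/w4.png

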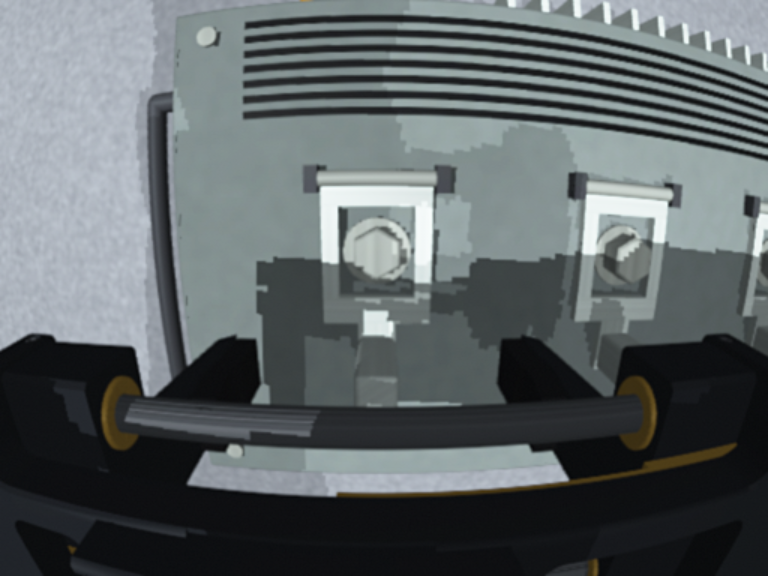

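The tab at (378,370) is centred between the fingers at (260) and (500). I'll lower 4 mm and close.

Request:
{"name": "servo_tool", "arguments": {"increments": [[[-1.5,0,-4,0,0,0],[0,0,0,0,0,0],[0,0,0,0,0,0],[0,0,0,0,0,0],[0,0,0,0,0,0],[0,0,0,0,0,0],[0,0,0,0,0,0],[0,0,0,0,0,0]]], "claw": 1, "grip_force": 20}}

```text
time: 9.02
ee_pos: [0.4995, 0.0631, 0.1077]
orientation: [0.999, 0.034, 0.003, 0.0]
ft_force: [0.4, -0.1, 0.1]
grip_width: 0.0369
```

Request:
{"name": "servo_tool", "arguments": {"increments": [[[0,0,0,0,0,0],[0,0,0,0,0,0],[0,0,0,0,0,0],[0,0,0,0,0,0],[0,0,0,0,0,0],[0,0,0,0,0,0],[0,0,0,0,0,0],[0,0,0,0,0,0]]]}}

```text
time: 9.68
ee_pos: [0.4994, 0.0638, 0.1078]
orientation: [0.999, 0.034, 0.003, -0.0]
ft_force: [0.7, 1.2, 0.1]
grip_width: 0.0138
```

The grip is good, but it sits about 8 mm higher than I wanted. I'll open a little, go lower and regrip.

Request:
{"name": "servo_tool", "arguments": {"increments": [[[0,0,0,0,0,0],[0,0,0,0,0,0],[-1,0,0,0,-0.003,0],[-1,0,-3,0,-0.003,0],[-1,0,-3,0,0,0],[0,0,-3,0,0,0],[0,0,0,0,0,0],[0,0,0,0,0,0]]], "claw": 0.65}}

```text
time: 10.35
ee_pos: [0.4957, 0.0631, 0.0974]
orientation: [0.999, 0.034, 0.006, 0.0]
ft_force: [0.8, -0.6, 0.7]
grip_width: 0.0312
```

Request:
{"name": "servo_tool", "arguments": {"increments": [[[0,0,2,0,0.006,0],[0,0,2,0,0.006,0],[0,0,0,0,0,0],[0,0,0,0,0,0],[0,0,0,0,0,0],[0,0,0,0,0,0],[0,0,0,0,0,0],[0,0,0,0,0,0]]], "claw": 1, "grip_force": 20}}

```text
time: 11.02
ee_pos: [0.4952, 0.0636, 0.1015]
orientation: [0.999, 0.034, -0.001, -0.0]
ft_force: [-0.3, 0.3, -0.2]
grip_width: 0.0142
```

Regripped, 14.2 mm wide and near the grip centre. Now I'll lift along the hinge arc, the first half first.

Request:
{"name": "servo_tool", "arguments": {"increments": [[[3,0,6.5,0,0,0],[4,0.3,6,0,0,0],[4.5,0.3,5.5,0,0,0],[5,0.3,5,0,0,0],[0,0,0,0,0,0],[0,0,0,0,0,0],[0,0,0,0,0,0],[0,0,0,0,0,0]]]}}

```text
time: 11.68
ee_pos: [0.5079, 0.0644, 0.124]
orientation: [0.999, 0.034, -0.008, -0.0]
ft_force: [-2.1, 0.9, -1.6]
grip_width: 0.0137
```

```bash
python3 - <<'E'
from h import *
import cv2
o=bot.get_obs(); print(o['time'],o['ee_pos'],o['orientation'],o['ft_force'],o['moment'],o['grip_width'])
p=o['ee_pos']+np.array([0,0,.0187]); print('ang',np.degrees(np.arctan2(p[2]-.09,.5622-p[0])),np.hypot(p[2]-.09,.5622-p[0]))
cv2.imwrite("pics/w5.png",cv2.resize(bot.capture("wrist")[:,:,::-1],(768,576)))
E
```

```text
11.6833 [0.5079029  0.06442449 0.12397737] [ 9.99407839e-01  3.35642553e-02 -7.57468336e-03 -1.92899431e-04] [-2.13376792  0.85091871 -1.57986026] [ 0.05021643  0.46934906 -0.00423005] 0.013701413717043889
ang 44.132533821870716 0.07565104791987876
```

View pics/w5.png

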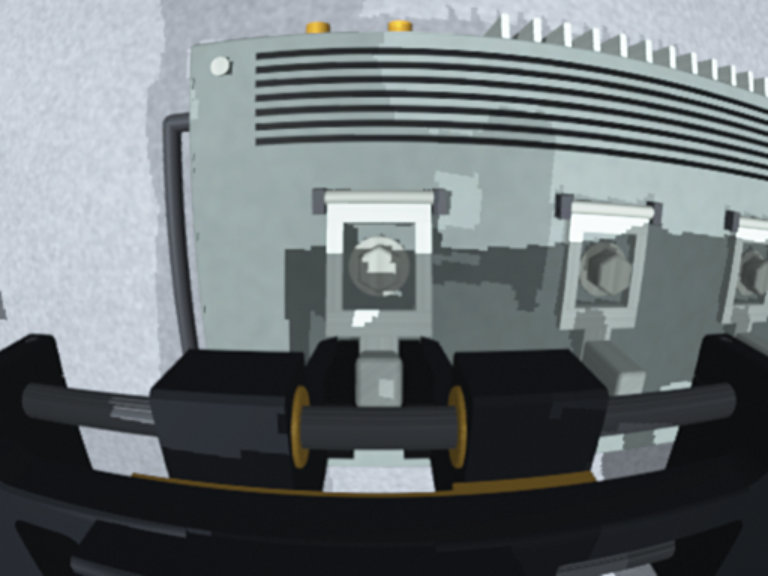

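The cap is open about 20° with the tab firmly held at (380,380); the other caps are flat. Continuing.

Request:
{"name": "servo_tool", "arguments": {"increments": [[[5,0.3,4.5,0,-0.004,0],[5.5,0.4,4,0,-0.004,0],[6,0.4,3.5,0,-0.004,0],[6,0.4,3,0,-0.004,0],[4,0.3,1,0,0,0],[0,0,0,0,0,0],[0,0,0,0,0,0],[0,0,0,0,0,0]]]}}

```text
time: 12.4
ee_pos: [0.5322, 0.066, 0.1414]
orientation: [0.999, 0.034, -0.004, 0.0]
ft_force: [-3.0, 0.9, -2.2]
grip_width: 0.0137
```

```bash
python3 - <<'E'
from h import *
import cv2
o=bot.get_obs(); print(o['time'],o['ee_pos'],o['orientation'],o['ft_force'],o['moment'],o['grip_width'])
p=o['ee_pos']+np.array([0,0,.0187]); print('ang',np.degrees(np.arctan2(p[2]-.09,.5622-p[0])),np.hypot(p[2]-.09,.5622-p[0]))
m=bot.camera_model("wrist"); np.save("m6.npy",m)
cv2.imwrite("pics/w6.png",cv2.resize(bot.capture("wrist")[:,:,::-1],(768,576)))
a=bot.capture("scene")[140:240,190:310,::-1]
cv2.imwrite("pics/s6.png",cv2.resize(a,None,fx=5,fy=5,interpolation=cv2.INTER_CUBIC))
E
```

```text
12.4 [0.53222336 0.06597886 0.14143725] [ 9.99429576e-01  3.35554076e-02 -3.79392267e-03  4.04391394e-04] [-3.02389473  0.86436202 -2.16685647] [ 0.10356307  0.65446717 -0.02418962] 0.013713295443747268
ang 66.85815041593602 0.0762747240327605
```

View pics/w6.png

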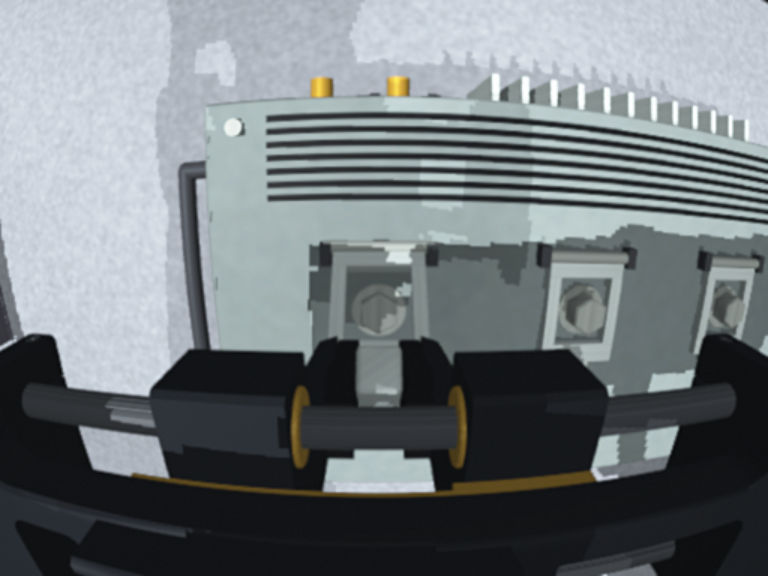

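View pics/s6.png

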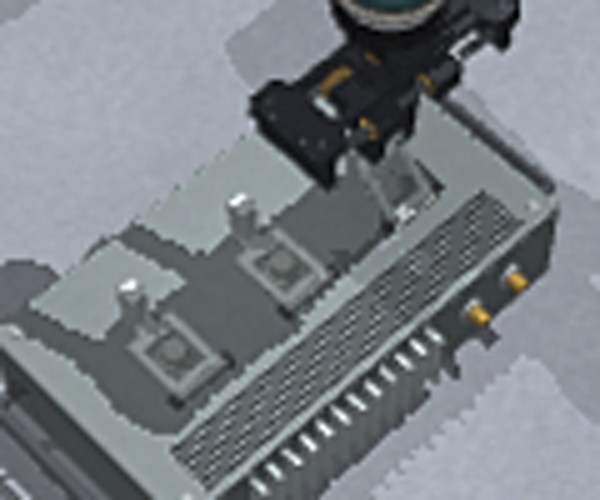

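The cap is at about 41–43° by the arc estimate, still gripped, and the other caps are flat. A small top-up next.

Request:
{"name": "servo_tool", "arguments": {"increments": [[[3,0.2,1.2,0,-0.004,0],[2,0.1,0.8,0,-0.004,0],[0.5,0,0.3,0,0,0],[0,0,0,0,0,0],[0,0,0,0,0,0],[0,0,0,0,0,0],[0,0,0,0,0,0],[0,0,0,0,0,0]]]}}

```text
time: 13.17
ee_pos: [0.5371, 0.0663, 0.1436]
orientation: [0.999, 0.034, -0.0, 0.001]
ft_force: [-3.8, 0.7, -2.0]
grip_width: 0.0137
```

```bash
python3 - <<'E'
from h import *
import cv2
o=bot.get_obs(); print(o['time'],o['ee_pos'],o['orientation'],o['ft_force'],o['grip_width'])
p=o['ee_pos']+np.array([0,0,.0187])
for H in (.5622,.5678): print('open',np.degrees(np.arctan2(p[2]-.09,H-p[0])-np.arctan2(.0302,H-.4952)))
cv2.imwrite("pics/w7.png",cv2.resize(bot.capture("wrist")[:,:,::-1],(768,576)))
E
```

```text
13.1667 [0.53714255 0.06630263 0.1435651 ] [ 9.99435941e-01  3.35778320e-02 -1.90520902e-04  5.41844928e-04] [-3.80978574  0.74549646 -1.99819143] 0.013662876701049603
open 46.61305699993246
open 44.425369118198084
```

View pics/w7.png

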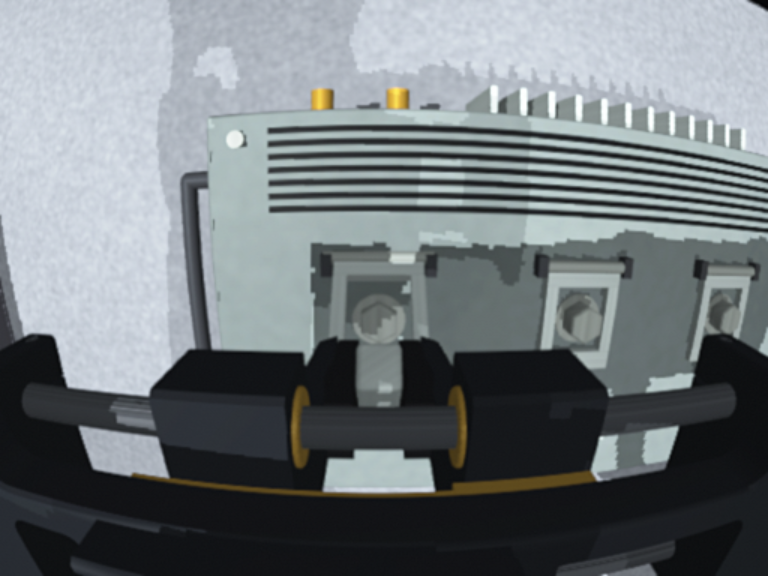

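The tab at (380,375) is still pinched, cap 1 is open at about 45°, and caps 2 and 3 are flat. Handing in.

```bash
python3 -c "
from rig import bot
print(bot.finish_job()); o=bot.get_obs(); print(o['time'],o['ee_pos'],o['grip_width'],o['ft_force'])"
```

```text
the job is handed in; nothing more can be done
None
the job is handed in; nothing more can be done
```

The loose bolt is bolt 1 (left, y +100 mm). Its cap is open about 45° and the gripper is still holding the tab. I handed the job in at 13.2 s; no verdict comes back.

- **Finding the bolt:** I tapped all three heads before touching any cap. Bolts 3 and 2 held at z 0.104 m under 12–15 N. Bolt 1 sank 6 mm, to z 0.098 m.
- **Lifting the cap:** My first grip on tab 1 was about 8 mm too high, so I opened slightly and regripped lower before lifting.
- **Last checks:**
  - The opening comes out at 44.4° or 46.6°, from two estimates of the hinge position that differ by about 5 mm; I did not measure the angle independently.
  - The grip was steady at 13.7 mm, with about 4 N on the tool.
  - Caps 2 and 3 look flat in the last pictures.
- **Bystanders:** I moved nothing near the screwdriver, handset or parts tray, but did not photograph them again at the end.

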